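Comb the tooth sticks into rows against the sprung rail

TASK

Take the bamboo rake from its blue stand and, with the rake alone, comb the scattered tooth sticks along the tray into flat, parallel rows side by side against the green rail. Press them snug so that the sprung rail just yields for a moment, firmly but gently, without leaning hard on the sticks, the rail or the tray. Then stand the rake upright back on its blue stand, leaving the sticks in their rows and the other things alone.

Things in the scene. Friction and masses are not known exactly. Their poses are not given: they have to be found in the camera images.
- tray: Shallow white enamel tray, fixed; 200 mm (its x) by 380 mm (its y). Origin: centre of its underside; the floor is 12 mm above it. Side walls and -y end wall reach 22 mm above the origin, the +y end wall 34 mm. Inside 192 mm wide; floor clear from y = -186 mm to the green rail at y = 140 to 165 mm. Its x points roughly along world x: the rail end is at the robot's left.
- rail: Rail across the tray's +y end: fixed bracket (its pose is given) with a green pad, 186 x 10 x 20 mm. Axes as the tray's; origin at floor height. The pad's face towards the sticks is clamped anywhere from y = 0 to -25 mm: unmeasured, feel for it. The pad is sprung: yields along +y at 2 N, then 1 mm per 8 N, hard stop at 4 mm. 4 N on it is snug (aim for 6 to 8); over 12 N is too hard.
- stand: Flat blue plastic stand for the rake, fixed; 150 mm (its x) by 80 mm (its y), 10 mm thick. Origin: centre of its underside; the rake stands on its flat top, 10 mm above the origin.
- rake: Bamboo hand rake, 150 g, stands on its teeth. Origin: between the tooth tips, z up. Head 112 mm (x) by 34 mm (y), at heights 16 to 28 mm. Two rows of 8 teeth, 6 mm thick, outer faces at y = -16 and +16 mm; it combs along its y, either way round. Upright grip block 40 mm (x) by 24 mm (y), heights 28 to 78 mm; hold it across the 24 mm, firmly (80 N or more) or it tilts when pushing.
- stick1: Squared bamboo tooth stick, 120 x 9 x 9 mm, about 14 g, lying flat and loose on the tray's floor at the start. Origin: centre of its underside; x runs along its length, z up.
- stick2: Squared bamboo tooth stick, 120 x 9 x 9 mm, about 14 g, lying flat and loose on the tray's floor at the start. Origin: centre of its underside; x runs along its length, z up.
- stick3: Squared bamboo tooth stick, 120 x 9 x 9 mm, about 14 g, lying flat and loose on the tray's floor at the start. Origin: centre of its underside; x runs along its length, z up.
- stick4: Squared bamboo tooth stick, 120 x 9 x 9 mm, about 14 g, lying flat and loose on the tray's floor at the start. Origin: centre of its underside; x runs along its length, z up.
- stick5: Squared bamboo tooth stick, 120 x 9 x 9 mm, about 14 g, lying flat and loose on the tray's floor at the start. Origin: centre of its underside; x runs along its length, z up.
- mug: White ceramic mug, 84 mm wide, 95 mm high; a bystander standing on the shelf, to be left alone. Origin: underside.
- jug: Green plastic jug, 124 mm wide, 190 mm high, handle at its +y side; a bystander standing on the shelf, to be left alone. Origin: underside.
- brush: Bamboo scrubbing brush, 225 mm long along its x, 35 mm high, lying on its bristles; a bystander standing on the shelf, to be left alone. Origin: underside.
- soap_case: Closed steel soap case, 68 x 103 x 36 mm; a bystander standing on the shelf, to be left alone. Origin: underside.
- bottle: Blue plastic bottle, 60 mm wide, 170 mm high; a bystander standing on the shelf, to be left alone. Origin: underside.
- cup: Steel cup, 72 mm wide, 80 mm high; a bystander standing on the shelf, to be left alone. Origin: underside.
There are look-alikes about, which are no part of the job. Of the things like the stand, leave any that is pink; of the rest the larger one is meant.

How it is judged:
On the way, in this order (a step that is already met when the one before it is completed fails the run):
1. the rake is held by the fingers and lifted clear of its stand (contact force between the fingers and rake above 2 N and z of rake in the frame of stand above 0.03 m), for 0.2 s.
2. with the held rake, all five sticks lie in parallel rows against the rail and are pressed on it with 4 to 12 N for 0.5 s (contact force between the fingers and rake above 2 N and contact force between rail and anything else between 4 and 12 N and (contact force between rake and stick1 above 1 N or contact force between rake and stick2 above 1 N or contact force between rake and stick3 above 1 N or contact force between rake and stick4 above 1 N or contact force between rake and stick5 above 1 N) and angle between the x axis of each of stick1, stick2, stick3, stick4, stick5 and the x axis of tray, either way round below 0.1 rad and y of stick1 in the frame of rail between -0.078 and 0 m and z of stick1 in the frame of tray between 0.009 and 0.0155 m and x of stick1 in the frame of tray between -0.04 and 0.04 m and y of stick2 in the frame of rail between -0.078 and 0 m and z of stick2 in the frame of tray between 0.009 and 0.0155 m and x of stick2 in the frame of tray between -0.04 and 0.04 m and y of stick3 in the frame of rail between -0.078 and 0 m and z of stick3 in the frame of tray between 0.009 and 0.0155 m and x of stick3 in the frame of tray between -0.04 and 0.04 m and y of stick4 in the frame of rail between -0.078 and 0 m and z of stick4 in the frame of tray between 0.009 and 0.0155 m and x of stick4 in the frame of tray between -0.04 and 0.04 m and y of stick5 in the frame of rail between -0.078 and 0 m and z of stick5 in the frame of tray between 0.009 and 0.0155 m and x of stick5 in the frame of tray between -0.04 and 0.04 m and y of each of stick1, stick3, stick4, stick5 in the frame of stick2 below 0.043 m and y of each of stick1, stick2, stick4, stick5 in the frame of stick3 below 0.043 m and y of each of stick1, stick2, stick3, stick5 in the frame of stick4 below 0.043 m and y of each of stick1, stick2, stick3, stick4 in the frame of stick5 below 0.043 m and y of each of stick2, stick3, stick4, stick5 in the frame of stick1 below 0.043 m), for 0.5 s.
At the end, for the whole second after the job is handed in: All five sticks rest flat, side by side (no two over 43 mm apart across), within 0.10 rad of parallel to the rail, within 78 mm of its origin plane and 40 mm of the tray's middle line; the rake stands upright (0.1 rad) and still on the blue stand, middle within 25 mm of the stand's middle (angle between the x axis of each of stick1, stick2, stick3, stick4, stick5 and the x axis of tray, either way round below 0.1 rad and y of stick1 in the frame of rail between -0.078 and 0 m and z of stick1 in the frame of tray between 0.009 and 0.0155 m and x of stick1 in the frame of tray between -0.04 and 0.04 m and y of stick2 in the frame of rail between -0.078 and 0 m and z of stick2 in the frame of tray between 0.009 and 0.0155 m and x of stick2 in the frame of tray between -0.04 and 0.04 m and y of stick3 in the frame of rail between -0.078 and 0 m and z of stick3 in the frame of tray between 0.009 and 0.0155 m and x of stick3 in the frame of tray between -0.04 and 0.04 m and y of stick4 in the frame of rail between -0.078 and 0 m and z of stick4 in the frame of tray between 0.009 and 0.0155 m and x of stick4 in the frame of tray between -0.04 and 0.04 m and y of stick5 in the frame of rail between -0.078 and 0 m and z of stick5 in the frame of tray between 0.009 and 0.0155 m and x of stick5 in the frame of tray between -0.04 and 0.04 m and y of each of stick1, stick3, stick4, stick5 in the frame of stick2 below 0.043 m and y of each of stick1, stick2, stick4, stick5 in the frame of stick3 below 0.043 m and y of each of stick1, stick2, stick3, stick5 in the frame of stick4 below 0.043 m and y of each of stick1, stick2, stick3, stick4 in the frame of stick5 below 0.043 m and y of each of stick2, stick3, stick4, stick5 in the frame of stick1 below 0.043 m and linear speed of each of stick1, stick2, stick3, stick4, stick5, rake below 0.01 m/s and horizontal distance between rake and stand below 0.025 m and angle between rake's own z axis and vertical below 0.1 rad and z of rake in the frame of stand between 0.007 and 0.014 m); the robot touches nothing.
It fails at once if the rail is pressed with more than 12 N (contact force between rail and anything else above 12 N).
It fails at once if the rake bears on the tray with more than 30 N (contact force between rake and tray above 30 N).
It fails at once if a stick is touched by the fingers or the arm instead of the rake (contact force between any of the fingers, the arm and stick1 above 0.3 N or contact force between any of the fingers, the arm and stick2 above 0.3 N or contact force between any of the fingers, the arm and stick3 above 0.3 N or contact force between any of the fingers, the arm and stick4 above 0.3 N or contact force between any of the fingers, the arm and stick5 above 0.3 N).
It fails at once if the fingers or the arm lean on the tray or the rail (contact force between any of the fingers, the arm and tray above 5 N or contact force between any of the fingers, the arm and rail above 5 N).
It fails at once if a bystander is moved by more than 20 mm (distance of any of mug, jug, brush, soap_case, bottle, cup from where it was at the start of the episode above 0.02 m).
It also fails if it takes over 67 s, if anything falls off the work surface, if the arm or the gripper's body presses on something with over 40 N, if the wrist force passes 120 N, or if a joint passes its speed limit or range.

ROBOT

A 6-joint arm with a two-finger parallel gripper is mounted at the origin on the work surface. World frame = base frame: x ahead of the robot, y to its left, z up, the work surface at z = 0. Lengths are in m, angles in rad, forces in N, time in s.
With the tool pointing down it reaches from about 0.325 to 1 m from the base axis. Payload 5.1 kg.
Tool frame: the origin (TCP) lies at the very end of the fingers, on their centre line; the grasp point (between the pads) lies 19 mm behind it; z points along the fingers, x is the direction in which the jaws open and shut, and the axes are right-handed (so a half turn about z gives the same grasp; the last joint's range is limited). The gripper opens to 85 mm and grips with 20 to 120 N. Pads are 22 mm wide; open, the fingers measure 114 mm over their backs; the gripper's body (76 mm by 85 mm) begins 54 mm behind the grasp point. The pads swing forward as they close: fully open they stand 13 mm farther back than shut.
Start: joints at [-1.294, 0.124, 1.65, -0, 1.367, -0.083], TCP at [0.229, -0.608, 0.231] pointing down, gripper open.
Joint ranges: [-2.61, 2.61], [-1.02, 2.33], [0.03, 2.71], [-1.35, 4.49], [0.32, 2.68], [-2.91, 2.91]. Speed limits (rad/s): [2.57, 2.57, 3.14, 3.14, 3.14, 3.14].

INTERFACE

Orientations are given as a unit quaternion [w, x, y, z].
In Python, from cell import bot gives the robot as it stands.
- The arm moves only by the shell command python3 -m crank 'ROWS' [FORCE]. ROWS is JSON, a list of rows, each an object with "xyz": the shift along the tool's x, y, z in cm, a list of three; "twist": the turn, a rotation vector about the tool's x, y, z in rad, a list of three; "claw": the opening, from 0 (shut) to 1 (fully open). A call has 1 to 5 rows; each row is the pose to reach, as a shift and turn from the pose commanded when the call began, along the tool's axes at that moment; what a row does not reach only later rows make up. A row lasts 1/10 s, in which the tool goes at most 50 mm and 8.59 degrees, less where a joint would pass 70% of its speed; a pose out of reach is approached as far as the arm can. A call with a gripper value outside its range is refused whole. The fingers move at their own pace and stop on an object; FORCE is the grip in N (left out, the last holds). Time passes only in rows, so rows that repeat a pose let the fingers close. It gives the time, the measured TCP pose, the force and the opening at its end, in the units of the state.
- bot.sense(): the state, without advancing time (a new reading comes with each control period).
- bot.snapshot(name): name is "side" or "top"; returns a dict with "frame" (420x560x3 uint8, blue, green, red), "fx", "fy", "cx", "cy" (pixels), "extrinsics" (4x4, takes a point from camera to world coordinates). Camera axes: x right, y down, z forward; pixel columns grow to the right and rows downward; lengths in m; the calibration is good to about 2 mm. A picture is of the moment at which its call begins. There is no depth.
- bot.sign_off(): hands the job in, once; it reports no verdict.
The state is a dict: "time": time; "joint_positions": joint angles; "joint_velocities": joint speeds; "joint_efforts": joint torques, N m; "ee_pos": TCP position; "orientation": TCP orientation; "contact_force": force on the tool from outside, world axes, zero at the start; "moment": the same for the moment, N m; "gripper_width": finger opening in m.
Only numpy, scipy, OpenCV 4.12 (cv2) and the standard library are available. Lean on these libraries where they do the work, as an engineer would, in place of code of your own. Each camera call takes 0.05 s, during which the arm holds its last target. There are 200 camera calls.

## Working session

There is one attempt and no reset: what is moved stays moved. The work goes in short steps, Python scripts to look and compute and a shell command to move; the robot and the scene stay as the last step left them, time stands still between calls to the robot, and variables do not carry over. Pictures are saved under pics/ and viewed, about 8 in all and at most 12, crops included, and the job is handed in when it is done.

```bash
ls; mkdir -p pics; python3 - <<'E'
from cell import bot
import cv2
s=bot.sense();print({k:s[k] for k in('time','ee_pos','orientation','contact_force','gripper_width')})
for n in('top','side'):
    d=bot.snapshot(n);cv2.imwrite(f'pics/{n}0.png',d['frame']);print(n,d['fx'],d['fy'],d['cx'],d['cy'],d['extrinsics'])
E
```

```text
pics
{'time': 0.0, 'ee_pos': array([ 0.22865632, -0.60779608,  0.23004119]), 'orientation': array([-6.67924434e-04,  8.22210738e-01, -5.69182231e-01, -8.02180728e-04]), 'contact_force': array([0.00466093, 0.29220402, 0.84318638]), 'gripper_width': 0.08553270681003762}
top 443.80131716659594 443.80131716659594 281.92314613723465 207.78083931757885 [[-0.02283058 -0.99556041  0.09131388  0.41675631]
 [-0.99972015  0.02216871 -0.00825614  0.02204636]
 [ 0.00619518 -0.09147682 -0.99578793  1.58367285]
 [ 0.          0.          0.          1.        ]]
side 472.82370880079714 472.82370880079714 275.28370678940826 210.39499672290884 [[ 0.92162599 -0.29492528  0.25223922  0.22375294]
 [-0.38791303 -0.68107587  0.62101461 -0.76453876]
 [-0.01135886 -0.67019008 -0.74210258  0.98552224]
 [ 0.          0.          0.          1.        ]]
```

View pics/top0.png

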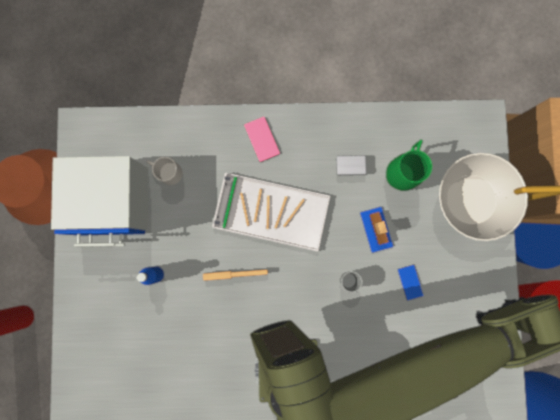

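View pics/side0.png

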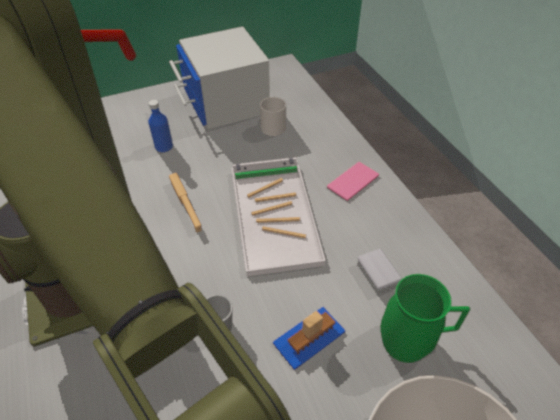

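The top view shows a pink stand at (262,139), a small blue stand at (411,283) and a larger blue one at (377,230) that carries the rake. The larger blue one fits the description. The tray is centred near (272,211), with its green rail on the left. I'll enlarge crops to confirm.

```bash
python3 - <<'E'
import cv2,numpy as np
a=cv2.imread('pics/top0.png')
c1=cv2.resize(a[165:260,205:335],None,fx=6,fy=6,interpolation=cv2.INTER_CUBIC)
cv2.imwrite('pics/c1.png',c1)
c2=cv2.resize(a[200:260,350:430],None,fx=7,fy=7,interpolation=cv2.INTER_CUBIC)
b=cv2.imread('pics/side0.png');c3=cv2.resize(b[300:370,265:355],None,fx=6,fy=6,interpolation=cv2.INTER_CUBIC)
cv2.imwrite('pics/c2.png',c2); 
E
```

```text
(no output)
```

View pics/c1.png

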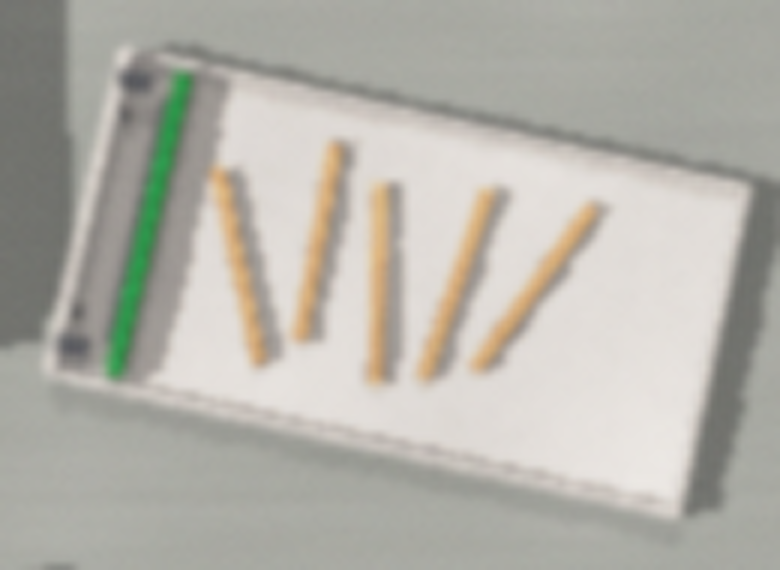

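View pics/c2.png

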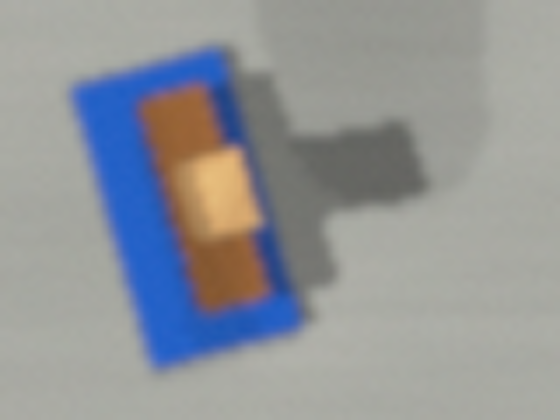

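Tray crop: the tray's corners are at (125,50), (50,372), (685,518) and (752,182), with five splayed sticks between. The stand crop confirms that the larger blue stand carries the rake. Its top corners are at (75,88), (215,47), (300,325) and (155,368), and the grip top is about (190,158)–(264,228).

```bash
cat >h.py <<'E'
import numpy as np
from cell import bot
from scipy.spatial.transform import Rotation as R
import cv2
K={'top':(443.801317,281.923146,207.780839,np.array([[-0.02283058,-0.99556041,0.09131388,0.41675631],[-0.99972015,0.02216871,-0.00825614,0.02204636],[0.00619518,-0.09147682,-0.99578793,1.58367285]]))}
def w(u,v,z,cam='top'):
    f,cx,cy,E=K[cam];d=E[:,:3]@np.array([(u-cx)/f,(v-cy)/f,1]);o=E[:,3]
    return o+d*(z-o[2])/d[2]
def crop(p,o,s,z): return np.array([w(o[0]+(x+.5)/s-.5,o[1]+(y+.5)/s-.5,z)[:2] for x,y in p])
def pose():
    s=bot.sense();q=s['orientation'];return s,np.array(s['ee_pos']),R.from_quat(np.r_[q[1:],q[0]])
def goto(xyz,yaw=None):
    """shift in tool axes (cm) and twist to reach TCP xyz, tool down, jaw (tool x) heading = yaw mod pi"""
    s,p,r=pose();Rm=r.as_matrix();d=Rm.T@(np.array(xyz)-p)*100
    print('t',s['time'],'p',p.round(4),'jaw heading',np.arctan2(Rm[1,0],Rm[0,0]).round(4),'tilt',(Rm[:2,2]).round(4))
    if yaw is not None:
        h=np.arctan2(Rm[1,0],Rm[0,0]);e=(yaw-h+np.pi/2)%np.pi-np.pi/2;yaw=h+e
        x=np.array([np.cos(yaw),np.sin(yaw),0]);z=np.array([0,0,-1]);T=np.c_[x,np.cross(z,x),z]
        print('twist',R.from_matrix(Rm.T@T).as_rotvec().round(4))
    print('shift cm',d.round(3),'F',s['contact_force'].round(2),'w',s['gripper_width'],'q6',s['joint_positions'][5])
E
python3 - <<'E'
from h import *
T1=(205,165);T2=(350,200)
c=np.r_[crop([(125,50),(50,372)],T1,6,.034),crop([(685,518),(752,182)],T1,6,.022)]
print('tray',c,'len',[np.linalg.norm(c[i]-c[(i+1)%4]).round(4) for i in range(4)],'ctr',c.mean(0))
y=(c[0]+c[1]-c[2]-c[3]);ty=np.arctan2(y[1],y[0]);x=(c[0]+c[3]-c[1]-c[2]);print('y heading',ty,'x heading',np.arctan2(x[1],x[0]))
a=(ty-np.pi/2+np.arctan2(x[1],x[0]))/2;ctr=c.mean(0);M=np.array([[np.cos(a),-np.sin(a)],[np.sin(a),np.cos(a)]]);print('tray yaw',a)
S=[(220,172),(262,362),(337,145),(300,340),(381,186),(377,380),(489,190),(426,378),(597,207),(478,368)]
s=crop(S,T1,6,.021);l=(s-ctr)@M*1000
for i in range(0,10,2):
    d=l[i+1]-l[i];print('stick',l[i:i+2].mean(0).round(1),np.linalg.norm(d).round(1),np.degrees(np.arctan(d[1]/d[0])).round(1))
print('padface',((crop([(190,78),(125,378)],T1,6,.032)-ctr)@M*1000).round(1))
for n,p,z in(('stand',[(75,88),(215,47),(300,325),(155,368)],.01),('head',[(140,100),(208,85),(270,295),(203,312)],.038),('grip',[(190,158),(242,148),(264,228),(212,240)],.088)):
    c=crop(p,T2,7,z);x=c[0]+c[1]-c[2]-c[3];print(n,c.mean(0).round(4),'long heading',np.arctan2(x[1],x[0]),[np.linalg.norm(c[i]-c[(i+1)%4]).round(4) for i in range(4)])
E
```

```text
tray [[ 0.68683186  0.20575738]
 [ 0.49834963  0.25145428]
 [ 0.40533284 -0.11645732]
 [ 0.60196452 -0.16207264]] len [np.float64(0.1939), np.float64(0.3795), np.float64(0.2019), np.float64(0.3775)] ctr [0.54811971 0.04467042]
y heading 1.333573438674999 x heading -0.23280535074635036
tray yaw -0.235014119433124
stick [-12.2  95.7] 115.2 25.0
stick [11.6 54.1] 117.4 1.7
stick [-4.3 14.2] 114.6 11.1
stick [  4.9 -31.2] 117.1 -6.3
stick [ 12.8 -77.7] 118.3 -24.3
padface [[ 89.5 148.2]
 [-90.7 146.4]]
stand [ 0.4778 -0.3237] long heading 0.24714687545625705 [np.float64(0.0748), np.float64(0.1467), np.float64(0.0769), np.float64(0.1468)]
head [ 0.4808 -0.3273] long heading 0.2470295076484253 [np.float64(0.035), np.float64(0.1086), np.float64(0.0345), np.float64(0.1096)]
grip [ 0.4806 -0.3266] long heading 0.22337897606086216 [np.float64(0.0257), np.float64(0.0398), np.float64(0.0259), np.float64(0.0407)]
```

The measured sizes match the ones given (tray 200x380, stand 150x80, head 112x34). The rake is at (0.481,-0.327). Next I'll work out the approach.

```bash
python3 -c "
from h import *
goto((.481,-.3268,.14),.245+np.pi/2)"
```

```text
t 0.1 p [ 0.2287 -0.6079  0.2302] jaw heading -1.211 tilt [-0.0005  0.0018]
twist [-1.000e-04  1.900e-03  1.148e-01]
shift cm [-17.405 -33.509   9.055] F [-0.68  0.15 -0.38] w 0.08523610529886716 q6 -0.08258847116072962
```

```bash
python3 -m crank '[{"xyz":[-2,-4,1],"twist":[0,0,0.04],"claw":1},{"xyz":[-4,-8,1],"twist":[0,0,0.08],"claw":1},{"xyz":[-6,-12,2],"twist":[0,0,0.115],"claw":1},{"xyz":[-8,-16,3],"twist":[0,0,0.115],"claw":1},{"xyz":[-10,-20,3],"twist":[0,0,0.115],"claw":1}]' 100; python3 -c "
from h import *
goto((.481,-.3268,.14),.245+np.pi/2)"
```

```text
time: 0.6
ee_pos: [0.381, -0.4419, 0.1989]
orientation: [-0.001, 0.788, -0.616, -0.002]
contact_force: [-0.1, -0.2, -0.2]
gripper_width: 0.0856
t 0.6 p [ 0.381  -0.4419  0.1989] jaw heading -1.3264 tilt [-0.0021  0.0031]
twist [ 0.0013  0.0035 -0.0006]
shift cm [ -8.726 -12.498   5.906] F [-0.09 -0.23 -0.21] w 0.08555135404824936 q6 0.3750501389036806
```

```bash
python3 -m crank '[{"xyz":[-3,-4,1],"twist":[0,0,0],"claw":1},{"xyz":[-5.6,-8,3],"twist":[0,0,0],"claw":1},{"xyz":[-8,-11.5,5],"twist":[0,0,0],"claw":1},{"xyz":[-8.7,-12.5,5.9],"twist":[0,0,0],"claw":1},{"xyz":[-8.7,-12.5,5.9],"twist":[0,0,0],"claw":1}]' ; python3 -c "
from h import *
goto((.481,-.3268,.044),.245+np.pi/2)
for n in ('top','side'): cv2.imwrite(f'pics/{n}1.png',bot.snapshot(n)['frame'])
a=cv2.imread('pics/side1.png');cv2.imwrite('pics/s1c.png',cv2.resize(a[220:400,220:400],None,fx=3,fy=3))"
```

```text
time: 1.1
ee_pos: [0.4807, -0.3274, 0.1399]
orientation: [0.0, 0.789, -0.614, -0.002]
contact_force: [0.1, -0.3, 0.1]
gripper_width: 0.0852
t 1.1 p [ 0.4807 -0.3274  0.1399] jaw heading -1.3228 tilt [-0.0036  0.0027]
twist [0.0028 0.0035 0.003 ]
shift cm [-0.02  -0.072  9.586] F [ 0.11 -0.27  0.08] w 0.08516873198954675 q6 0.6326901270896372
```

View pics/s1c.png

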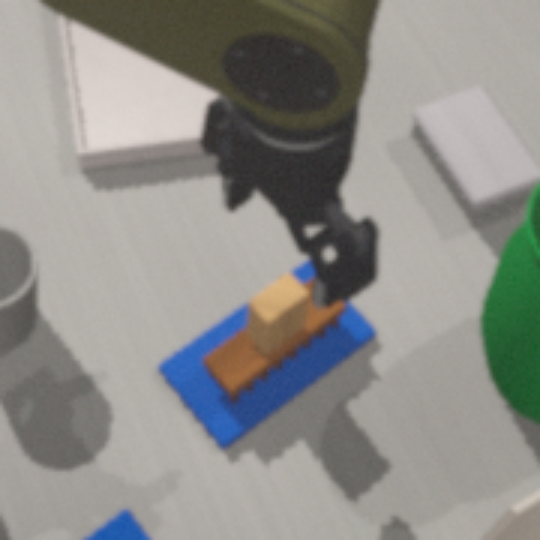

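The gripper hangs over the rake grip at crop (280,310), with the fingers on both sides and the jug well clear. I'll descend, close and lift.

```bash
python3 -m crank '[{"xyz":[0,-0.07,4],"twist":[0,0,0],"claw":1},{"xyz":[0,-0.07,7],"twist":[0.003,0.003,0.003],"claw":1},{"xyz":[0,-0.07,9],"twist":[0.003,0.003,0.003],"claw":1},{"xyz":[0,-0.07,9.6],"twist":[0.003,0.003,0.003],"claw":1},{"xyz":[0,-0.07,9.6],"twist":[0.003,0.003,0.003],"claw":0.5}]' && python3 -m crank '[{"xyz":[0,0,0],"twist":[0,0,0],"claw":0.1},{"xyz":[0,0,0],"twist":[0,0,0],"claw":0.1},{"xyz":[0,0,0],"twist":[0,0,0],"claw":0.1},{"xyz":[0,0,0],"twist":[0,0,0],"claw":0.1},{"xyz":[0,0,0],"twist":[0,0,0],"claw":0.1}]' 110;python3 -c "
from h import *
goto((.481,-.3268,.044),.245+np.pi/2)"
```

```text
time: 1.7
ee_pos: [0.4809, -0.3307, 0.0464]
orientation: [-0.0, 0.787, -0.617, 0.002]
contact_force: [0.1, -0.8, -0.3]
gripper_width: 0.0731
time: 2.2
ee_pos: [0.4825, -0.3302, 0.0478]
orientation: [-0.0, 0.787, -0.617, 0.003]
contact_force: [-0.3, -1.5, 5.5]
gripper_width: 0.0229
t 2.2 p [ 0.4825 -0.3302  0.0478] jaw heading -1.3288 tilt [ 0.0054 -0.004 ]
twist [-0.0042 -0.0052 -0.003 ]
shift cm [-0.369  0.062  0.379] F [-0.33 -1.45  5.47] w 0.02290127087850907 q6 0.6363877735764425
```

```bash
python3 -m crank '[{"xyz":[0,0,-1],"twist":[0,0,0],"claw":0.1},{"xyz":[0,0,-3],"twist":[0,0,0],"claw":0.1},{"xyz":[0,0,-6],"twist":[0,0,0],"claw":0.1},{"xyz":[0,0,-9],"twist":[0,0,0],"claw":0.1},{"xyz":[0,0,-9],"twist":[0,0,0],"claw":0.1}]';python3 -c "
from h import *
a=-.235;c=np.array([.5481,.0447]);y=np.array([-np.sin(a),np.cos(a)]);x=np.array([np.cos(a),np.sin(a)])
p=c-.130*y+.002*x;print(p)
goto((*p,.12),a+np.pi/2)"
```

```text
time: 2.7
ee_pos: [0.4836, -0.3309, 0.1415]
orientation: [-0.0, 0.787, -0.617, 0.006]
contact_force: [1.4, -0.8, -0.2]
gripper_width: 0.0226
[ 0.51977544 -0.08219255]
t 2.7 p [ 0.4836 -0.3309  0.1415] jaw heading -1.3288 tilt [ 0.0103 -0.0075]
twist [-0.0104 -0.0076  0.477 ]
shift cm [-23.301  -9.456   1.999] F [ 1.35 -0.83 -0.22] w 0.02259080980955509 q6 0.6364047320221937
```

```bash
python3 -m crank '[{"xyz":[-3,-1.2,-0.5],"twist":[0,0,0.06],"claw":0.1},{"xyz":[-7,-2.8,-0.5],"twist":[0,0,0.15],"claw":0.1},{"xyz":[-11.5,-4.6,0],"twist":[0,0,0.25],"claw":0.1},{"xyz":[-16,-6.4,0],"twist":[0,0,0.35],"claw":0.1},{"xyz":[-20,-8,0],"twist":[0,0,0.45],"claw":0.1}]';python3 -m crank '[{"xyz":[-0.4,0,0],"twist":[0,0,0.027],"claw":0.1},{"xyz":[-0.4,0,0],"twist":[0,0,0.027],"claw":0.1},{"xyz":[-0.4,0,0],"twist":[0,0,0.027],"claw":0.1}]';python3 -c "
from h import *
goto((.5198,-.0822,.12),-.235+np.pi/2)"
```

```text
time: 3.2
ee_pos: [0.5098, -0.1134, 0.134]
orientation: [0.0, -0.628, 0.778, -0.001]
contact_force: [-0.3, -0.3, -1.6]
gripper_width: 0.0226
time: 3.5
ee_pos: [0.5113, -0.1119, 0.1349]
orientation: [0.0, -0.62, 0.785, -0.001]
contact_force: [1.0, -0.2, -1.5]
gripper_width: 0.0227
t 3.5 p [ 0.5113 -0.1119  0.1349] jaw heading -1.8051 tilt [ 0.0018 -0.0019]
twist [-0.0022 -0.0014  0.0007]
shift cm [-3.093 -0.136  1.481] F [ 0.96 -0.19 -1.52] w 0.02269635343598094 q6 1.4880176229246067
```

```bash
python3 -m crank '[{"xyz":[-1.6,0,1],"twist":[0,0,0],"claw":0.1},{"xyz":[-3.1,-0.14,3],"twist":[0,0,0],"claw":0.1},{"xyz":[-3.1,-0.14,5.5],"twist":[0,0,0],"claw":0.1},{"xyz":[-3.1,-0.14,7],"twist":[0,0,0],"claw":0.1},{"xyz":[-3.1,-0.14,7],"twist":[0,0,0],"claw":0.1}]';python3 -c "
from h import *
goto((.5198,-.0822,.0515),-.235+np.pi/2)
a=bot.snapshot('side')['frame'];cv2.imwrite('pics/s2c.png',cv2.resize(a[150:290,215:355],None,fx=4,fy=4))"
```

```text
time: 4.0
ee_pos: [0.5184, -0.0827, 0.0628]
orientation: [-0.001, -0.619, 0.786, 0.001]
contact_force: [-0.3, -0.2, -2.0]
gripper_width: 0.0231
t 4.0 p [ 0.5184 -0.0827  0.0628] jaw heading -1.8072 tilt [-0.0025 -0.0007]
twist [ 0.0023 -0.0012 -0.0014]
shift cm [-0.083 -0.131  1.129] F [-0.32 -0.21 -2.04] w 0.023055089045099564 q6 1.5481275287763407
```

View pics/s2c.png

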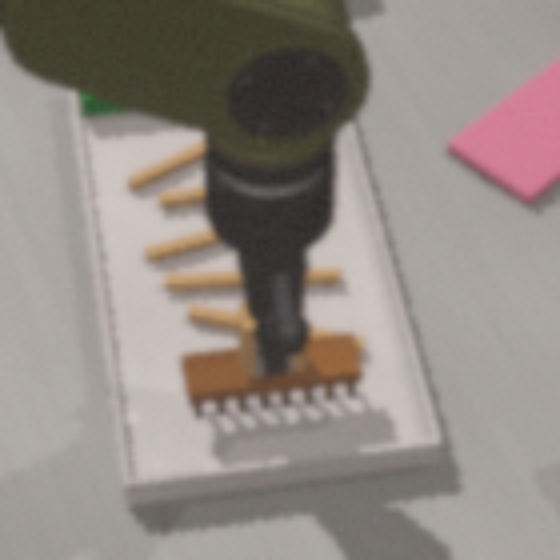

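The rake (crop (270,370)) is held level inside the tray, behind all five sticks. I'll lower it to the floor.

```bash
python3 -m crank '[{"xyz":[0,-0.1,0.4],"twist":[0,0,0],"claw":0.1},{"xyz":[0,-0.1,0.8],"twist":[0,0,0],"claw":0.1},{"xyz":[0,-0.1,1.0],"twist":[0,0,0],"claw":0.1},{"xyz":[0,-0.1,1.0],"twist":[0,0,0],"claw":0.1},{"xyz":[0,-0.1,1.0],"twist":[0,0,0],"claw":0.1}]';python3 -c "
from h import *
goto((.5198,-.0822,.0515),-.235+np.pi/2)"
```

```text
time: 4.55
ee_pos: [0.522, -0.0827, 0.0562]
orientation: [0.001, -0.619, 0.785, -0.002]
contact_force: [-0.5, 0.6, -0.8]
gripper_width: 0.023
t 4.55 p [ 0.522  -0.0827  0.0562] jaw heading -1.806 tilt [ 0.0041 -0.0023]
twist [-0.0045 -0.0013 -0.0002]
shift cm [0.004 0.223 0.469] F [-0.49  0.61 -0.82] w 0.02295606521081409 q6 1.5486250635497052
```

```bash
python3 -m crank '[{"xyz":[0,0,0.1],"twist":[0,0,0],"claw":0.1},{"xyz":[0,0,0.2],"twist":[0,0,0],"claw":0.1},{"xyz":[0,0,0.2],"twist":[0,0,0],"claw":0.1}]';python3 -m crank '[{"xyz":[0,0,0.1],"twist":[0,0,0],"claw":0.1},{"xyz":[0,0,0.2],"twist":[0,0,0],"claw":0.1},{"xyz":[0,0,0.2],"twist":[0,0,0],"claw":0.1}]';python3 -c "
from h import *
goto((.5198,-.0822,.0515),-.235+np.pi/2)"
```

```text
time: 4.85
ee_pos: [0.5217, -0.0826, 0.0538]
orientation: [0.001, -0.619, 0.785, -0.002]
contact_force: [0.1, 0.7, -1.3]
gripper_width: 0.0227
time: 5.15
ee_pos: [0.5217, -0.0826, 0.0517]
orientation: [0.001, -0.619, 0.785, -0.002]
contact_force: [-0.1, 0.4, -2.7]
gripper_width: 0.0228
t 5.15 p [ 0.5217 -0.0826  0.0517] jaw heading -1.806 tilt [ 0.0033 -0.0021]
twist [-0.0037 -0.0013 -0.0002]
shift cm [0.006 0.191 0.022] F [-0.09  0.37 -2.71] w 0.022752755427650977 q6 1.5486170383757152
```

```bash
python3 -m crank '[{"xyz":[-0.3,0.1,0.1],"twist":[0,0,0],"claw":0.1},{"xyz":[-0.9,0.1,0.1],"twist":[0,0,0],"claw":0.1},{"xyz":[-1.5,0.1,0.1],"twist":[0,0,0],"claw":0.1},{"xyz":[-2.2,0.1,0.1],"twist":[0,0,0],"claw":0.1},{"xyz":[-3,0.1,0.1],"twist":[0,0,0],"claw":0.1}]' && python3 -m crank '[{"xyz":[-0.7,0,0],"twist":[0,0,0],"claw":0.1},{"xyz":[-1.4,0,0],"twist":[0,0,0],"claw":0.1},{"xyz":[-2.1,0,0],"twist":[0,0,0],"claw":0.1},{"xyz":[-2.8,0,0],"twist":[0,0,0],"claw":0.1},{"xyz":[-3.5,0,0],"twist":[0,0,0],"claw":0.1}]';python3 -c "
from h import *
c=np.array([.5481,.0447])
y=np.array([-np.sin(-.235),np.cos(-.235)])
goto((*(c+y*.06),.0507),-.235+np.pi/2)"
```

```text
time: 5.65
ee_pos: [0.5281, -0.0525, 0.051]
orientation: [0.001, -0.619, 0.785, -0.002]
contact_force: [0.1, -0.0, -2.4]
gripper_width: 0.0231
time: 6.15
ee_pos: [0.5361, -0.0186, 0.0508]
orientation: [0.001, -0.619, 0.785, -0.002]
contact_force: [0.5, 0.1, -2.4]
gripper_width: 0.023
t 6.15 p [ 0.5361 -0.0186  0.0508] jaw heading -1.8059 tilt [ 0.0036 -0.0022]
twist [-0.004  -0.0013 -0.0001]
shift cm [-1.2438e+01  3.1300e-01 -4.0000e-03] F [ 0.48  0.13 -2.43] w 0.02297092139482988 q6 1.6730084303503756
```

```bash
python3 -m crank '[{"xyz":[-0.7,0,0],"twist":[0,0,0],"claw":0.1},{"xyz":[-1.4,0,0],"twist":[0,0,0],"claw":0.1},{"xyz":[-2.1,0,0],"twist":[0,0,0],"claw":0.1},{"xyz":[-2.8,0,0],"twist":[0,0,0],"claw":0.1},{"xyz":[-3.5,0,0],"twist":[0,0,0],"claw":0.1}]' && python3 -m crank '[{"xyz":[-0.7,0,0],"twist":[0,0,0],"claw":0.1},{"xyz":[-1.4,0,0],"twist":[0,0,0],"claw":0.1},{"xyz":[-2.1,0,0],"twist":[0,0,0],"claw":0.1},{"xyz":[-2.8,0,0],"twist":[0,0,0],"claw":0.1},{"xyz":[-3.5,0,0],"twist":[0,0,0],"claw":0.1}]' && python3 -m crank '[{"xyz":[-0.7,0,0],"twist":[0,0,0],"claw":0.1},{"xyz":[-1.4,0,0],"twist":[0,0,0],"claw":0.1},{"xyz":[-2.1,0,0],"twist":[0,0,0],"claw":0.1},{"xyz":[-2.8,0,0],"twist":[0,0,0],"claw":0.1},{"xyz":[-3.5,0,0],"twist":[0,0,0],"claw":0.1}]' ;python3 -c "
from h import *
c=np.array([.5481,.0447])
y=np.array([-np.sin(-.235),np.cos(-.235)])
goto((*(c+y*.06),.0507),-.235+np.pi/2)
a=bot.snapshot('side')['frame'];b=bot.snapshot('top')['frame']
cv2.imwrite('pics/s3c.png',np.hstack([cv2.resize(a[140:260,215:325],(550,600)),cv2.resize(b[170:250,210:243],(248,600))]))"
```

```text
time: 6.65
ee_pos: [0.5443, 0.0154, 0.0508]
orientation: [0.001, -0.619, 0.785, -0.002]
contact_force: [-0.4, 0.4, -2.4]
gripper_width: 0.0229
time: 7.15
ee_pos: [0.5525, 0.0494, 0.0508]
orientation: [0.001, -0.619, 0.785, -0.002]
contact_force: [-0.5, 0.2, -1.7]
gripper_width: 0.0229
time: 7.65
ee_pos: [0.5606, 0.0835, 0.0507]
orientation: [0.001, -0.619, 0.785, -0.002]
contact_force: [-0.8, -0.7, -1.0]
gripper_width: 0.0227
t 7.65 p [0.5606 0.0835 0.0507] jaw heading -1.806 tilt [ 0.0036 -0.0022]
twist [-0.004  -0.0013 -0.0002]
shift cm [-1.938  0.312 -0.004] F [-0.78 -0.72 -0.97] w 0.02271798908741144 q6 1.8616817777455787
```

View pics/s3c.png

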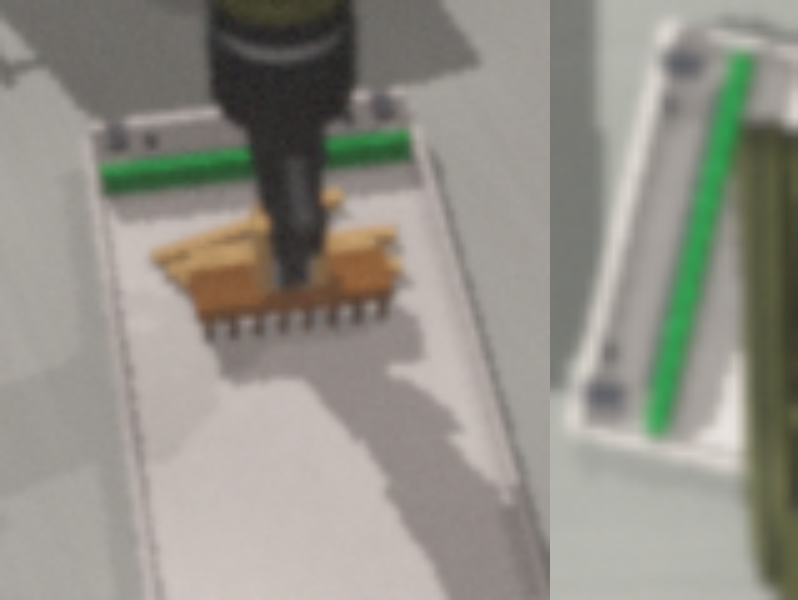

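All five sticks are gathered ahead of the rake, at side-crop (150–400, 195–270). The foremost is still skewed and the pad is 5 cm or so ahead. I'll go on slowly and feel for it.

```bash
python3 -m crank '[{"xyz":[-0.5,0,0],"twist":[0,0,0],"claw":0.1},{"xyz":[-1,0,0],"twist":[0,0,0],"claw":0.1},{"xyz":[-1.5,0,0],"twist":[0,0,0],"claw":0.1},{"xyz":[-2,0,0],"twist":[0,0,0],"claw":0.1},{"xyz":[-2.4,0,0],"twist":[0,0,0],"claw":0.1}]' && python3 -m crank '[{"xyz":[-0.25,0,0],"twist":[0,0,0],"claw":0.1},{"xyz":[-0.5,0,0],"twist":[0,0,0],"claw":0.1},{"xyz":[-0.7,0,0],"twist":[0,0,0],"claw":0.1},{"xyz":[-0.9,0,0],"twist":[0,0,0],"claw":0.1},{"xyz":[-1,0,0],"twist":[0,0,0],"claw":0.1}]' ;python3 -c "
from h import *
c=np.array([.5481,.0447])
y=np.array([-np.sin(-.235),np.cos(-.235)])
goto((*(c+y*.086),.0507),-.235+np.pi/2)"
```

```text
time: 8.25
ee_pos: [0.5661, 0.1067, 0.0506]
orientation: [0.001, -0.619, 0.785, -0.002]
contact_force: [-0.4, -0.2, -3.2]
gripper_width: 0.023
time: 8.75
ee_pos: [0.5684, 0.1161, 0.0507]
orientation: [0.001, -0.619, 0.785, -0.002]
contact_force: [0.3, 0.5, -1.9]
gripper_width: 0.0228
t 8.75 p [0.5684 0.1161 0.0507] jaw heading -1.806 tilt [ 0.0037 -0.0022]
twist [-0.0041 -0.0013 -0.0002]
shift cm [-1.184  0.316 -0.006] F [ 0.32  0.47 -1.95] w 0.022814942047113936 q6 1.9176810106766946
```

```bash
python3 -m crank '[{"xyz":[-0.15,0,0],"twist":[0,0,0],"claw":0.1},{"xyz":[-0.3,0,0],"twist":[0,0,0],"claw":0.1},{"xyz":[-0.45,0,0],"twist":[0,0,0],"claw":0.1},{"xyz":[-0.6,0,0],"twist":[0,0,0],"claw":0.1}]'; python3 -m crank '[{"xyz":[-0.05,0,0],"twist":[0,0,0],"claw":0.1},{"xyz":[-0.1,0,0],"twist":[0,0,0],"claw":0.1},{"xyz":[-0.15,0,0],"twist":[0,0,0],"claw":0.1},{"xyz":[-0.2,0,0],"twist":[0,0,0],"claw":0.1}]'
```

```text
time: 9.15
ee_pos: [0.5698, 0.1219, 0.0506]
orientation: [0.001, -0.619, 0.785, -0.002]
contact_force: [0.2, 0.1, -1.9]
gripper_width: 0.0228
time: 9.55
ee_pos: [0.5702, 0.1238, 0.0506]
orientation: [0.001, -0.619, 0.785, -0.002]
contact_force: [0.3, 0.8, -2.1]
gripper_width: 0.0231
```

```bash
python3 -m crank '[{"xyz":[-0.05,0,0],"twist":[0,0,0],"claw":0.1},{"xyz":[-0.1,0,0],"twist":[0,0,0],"claw":0.1},{"xyz":[-0.1,0,0],"twist":[0,0,0],"claw":0.1}]'; python3 -c "
from h import *
c=np.array([.5481,.0447])
y=np.array([-np.sin(-.235),np.cos(-.235)])
goto((*(c+y*.086),.0507),-.235+np.pi/2)"
```

```text
time: 9.85
ee_pos: [0.5705, 0.1248, 0.0507]
orientation: [0.001, -0.619, 0.785, -0.002]
contact_force: [0.7, -0.1, -2.2]
gripper_width: 0.0229
t 9.85 p [0.5705 0.1248 0.0507] jaw heading -1.8061 tilt [ 0.0037 -0.0021]
twist [-0.004  -0.0011 -0.0003]
shift cm [-0.288  0.316 -0.006] F [ 0.65 -0.08 -2.18] w 0.022912460525773996 q6 1.932155482852983
```

```bash
python3 -m crank '[{"xyz":[-0.05,0,0],"twist":[0,0,0],"claw":0.1},{"xyz":[-0.1,0,0],"twist":[0,0,0],"claw":0.1},{"xyz":[-0.1,0,0],"twist":[0,0,0],"claw":0.1}]' | grep -E "pos|force"
```

```text
ee_pos: [0.5708, 0.1258, 0.0507]
contact_force: [0.1, -0.0, -1.5]
```

```bash
python3 -m crank '[{"xyz":[-0.05,0,0],"twist":[0,0,0],"claw":0.1},{"xyz":[-0.1,0,0],"twist":[0,0,0],"claw":0.1},{"xyz":[-0.1,0,0],"twist":[0,0,0],"claw":0.1}]' | grep -E "pos|force"
```

```text
ee_pos: [0.571, 0.1267, 0.0507]
contact_force: [-0.8, 0.1, -1.7]
```

```bash
python3 -m crank '[{"xyz":[-0.05,0,0],"twist":[0,0,0],"claw":0.1},{"xyz":[-0.1,0,0],"twist":[0,0,0],"claw":0.1},{"xyz":[-0.1,0,0],"twist":[0,0,0],"claw":0.1}]' | grep -E "pos|force"
```

```text
ee_pos: [0.5712, 0.1277, 0.0507]
contact_force: [-0.2, 0.1, -2.2]
```

```bash
python3 -m crank '[{"xyz":[-0.05,0,0],"twist":[0,0,0],"claw":0.1},{"xyz":[-0.1,0,0],"twist":[0,0,0],"claw":0.1},{"xyz":[-0.1,0,0],"twist":[0,0,0],"claw":0.1}]' | grep -E "pos|force"
```

```text
ee_pos: [0.5715, 0.1287, 0.0507]
contact_force: [0.2, 0.4, -1.8]
```

```bash
python3 -m crank '[{"xyz":[-0.05,0,0],"twist":[0,0,0],"claw":0.1},{"xyz":[-0.1,0,0],"twist":[0,0,0],"claw":0.1},{"xyz":[-0.1,0,0],"twist":[0,0,0],"claw":0.1}]' | grep -E "pos|force"; python3 -c "
from h import *
a=bot.snapshot('side')['frame']
cv2.imwrite('pics/s4c.png',cv2.resize(a[145:225,220:320],(800,640)[:2],interpolation=cv2.INTER_CUBIC)[:600])"
```

```text
ee_pos: [0.5716, 0.1294, 0.0507]
contact_force: [-1.1, -1.5, -1.8]
```

View pics/s4c.png

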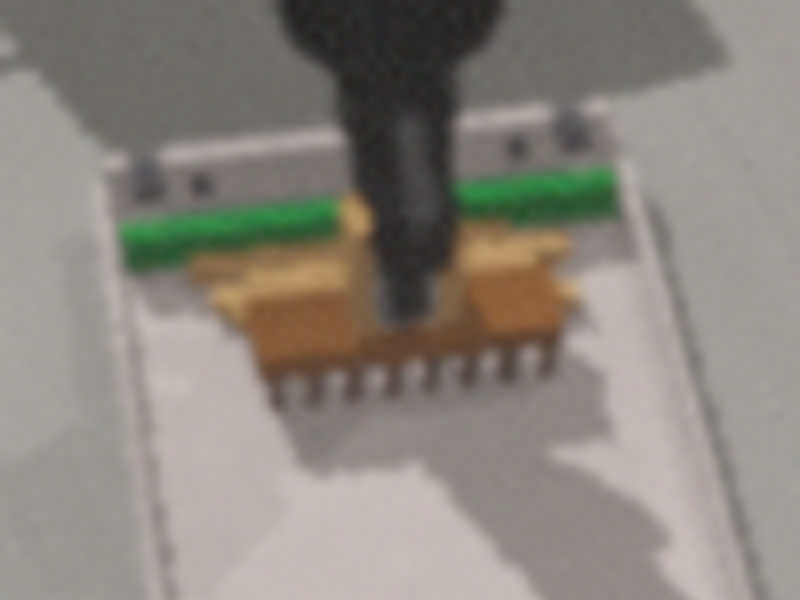

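The sticks now lie in parallel rows between the rake and the pad, at crop (190–570, 230–300), and the force has begun to rise at -1.5 N. I'll press in small steps.

```bash
python3 -m crank '[{"xyz":[-0.05,0,0],"twist":[0,0,0],"claw":0.1},{"xyz":[-0.05,0,0],"twist":[0,0,0],"claw":0.1}]' | grep -E "pos|force"
```

```text
ee_pos: [0.5716, 0.1296, 0.0507]
contact_force: [-0.7, -2.4, 0.4]
```

```bash
python3 -m crank '[{"xyz":[-0.05,0,0],"twist":[0,0,0],"claw":0.1},{"xyz":[-0.05,0,0],"twist":[0,0,0],"claw":0.1}]' | grep -E "pos|force"
```

```text
ee_pos: [0.5717, 0.1299, 0.0507]
contact_force: [-1.9, -5.1, 1.2]
```

```bash
python3 -m crank '[{"xyz":[-0.03,0,0],"twist":[0,0,0],"claw":0.1},{"xyz":[-0.03,0,0],"twist":[0,0,0],"claw":0.1}]' | grep -E "pos|force"
```

```text
ee_pos: [0.5717, 0.13, 0.0507]
contact_force: [-2.1, -5.9, 0.3]
```

```bash
python3 -m crank '[{"xyz":[-0.02,0,0],"twist":[0,0,0],"claw":0.1},{"xyz":[-0.02,0,0],"twist":[0,0,0],"claw":0.1},{"xyz":[-0.02,0,0],"twist":[0,0,0],"claw":0.1},{"xyz":[-0.02,0,0],"twist":[0,0,0],"claw":0.1}]' | grep -E "pos|force"
```

```text
ee_pos: [0.5717, 0.13, 0.0507]
contact_force: [-2.5, -6.4, 0.5]
```

```bash
python3 -m crank '[{"xyz":[0,0,0],"twist":[0,0,0],"claw":0.1},{"xyz":[0,0,0],"twist":[0,0,0],"claw":0.1},{"xyz":[0,0,0],"twist":[0,0,0],"claw":0.1},{"xyz":[0,0,0],"twist":[0,0,0],"claw":0.1}]' | grep -E "pos|force|time"; python3 -c "
from h import *
goto((.57,.12,.05),-.235+np.pi/2)
K['side']=None
from h import bot
d=bot.snapshot('side');cv2.imwrite('pics/s5.png',d['frame'])"
```

```text
time: 12.8
ee_pos: [0.5717, 0.13, 0.0507]
contact_force: [-2.7, -6.1, 1.5]
t 12.8 p [0.5717 0.13   0.0507] jaw heading -1.806 tilt [ 0.0025 -0.0042]
twist [-0.0034 -0.0035 -0.0002]
shift cm [ 1.015 -0.068  0.073] F [-2.73 -6.05  1.46] w 0.022981667738069603 q6 1.942767856413677
```

Pressed at about 6.6 N for over 0.8 s. The geometry fits five sticks side by side (rake face at tray y≈104.5, plus 45 mm, gives 149.5 mm against a pad seen at ~147). I'll back off and lift.

```bash
python3 -m crank '[{"xyz":[0.1,0,0],"twist":[0,0,0],"claw":0.1},{"xyz":[0.4,0,0],"twist":[0,0,0],"claw":0.1},{"xyz":[1,0,0],"twist":[0,0,0],"claw":0.1},{"xyz":[2,0,0],"twist":[0,0,0],"claw":0.1},{"xyz":[3,0,-0.5],"twist":[0,0,0],"claw":0.1}]' && python3 -m crank '[{"xyz":[1.5,0,-2],"twist":[0,0,0],"claw":0.1},{"xyz":[3,0,-5],"twist":[0,0,0],"claw":0.1},{"xyz":[6,0,-8],"twist":[0,0,0],"claw":0.1},{"xyz":[10,0,-8.5],"twist":[0,0,-0.1],"claw":0.1},{"xyz":[14,0,-8.5],"twist":[0,0,-0.2],"claw":0.1}]'; python3 -c "
from h import *
goto((.4778,-.3237,.14),.247+np.pi/2)
b=bot.snapshot('top')['frame'];a=bot.snapshot('side')['frame']
cv2.imwrite('pics/s6c.png',np.hstack([cv2.resize(b[165:245,205:255],(375,600),interpolation=cv2.INTER_CUBIC),cv2.resize(a[145:240,220:320],(425,404),interpolation=cv2.INTER_CUBIC)]) if 0 else np.hstack([cv2.resize(b[165:245,205:255],(375,600),interpolation=cv2.INTER_CUBIC),cv2.resize(a[145:245,220:290],(420,600),interpolation=cv2.INTER_CUBIC)]))"
```

```text
time: 13.35
ee_pos: [0.5641, 0.1013, 0.055]
orientation: [0.0, -0.619, 0.785, -0.001]
contact_force: [-0.4, -0.1, -1.3]
gripper_width: 0.0225
time: 13.85
ee_pos: [0.533, -0.0358, 0.1439]
orientation: [0.002, -0.696, 0.718, -0.004]
contact_force: [0.8, -0.8, -2.4]
gripper_width: 0.0228
t 13.85 p [ 0.533  -0.0358  0.1439] jaw heading -1.6012 tilt [ 0.009 -0.003]
twist [-0.0087 -0.0039 -0.2774]
shift cm [28.944  4.642  0.424] F [ 0.82 -0.85 -2.4 ] w 0.022816303539115332 q6 1.4348784228125242
```

View pics/s6c.png

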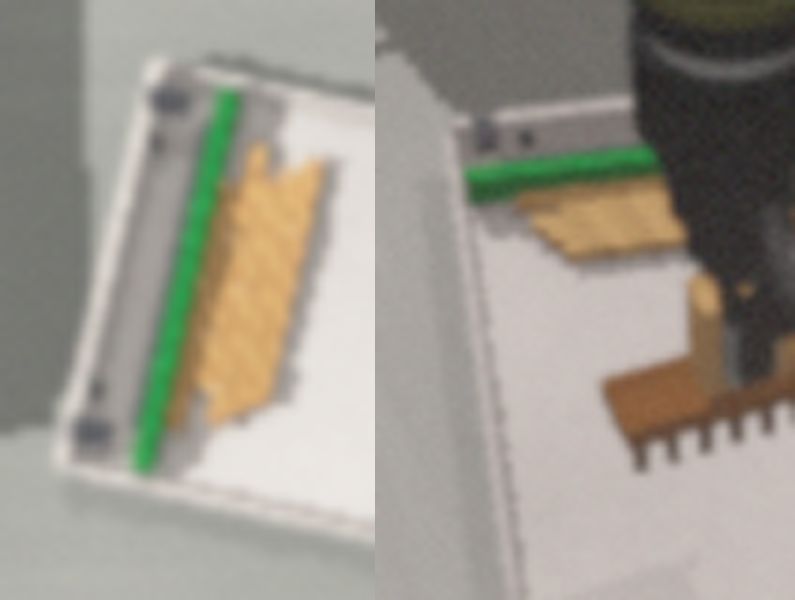

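The sticks lie packed in parallel rows against the green pad, at crop (165–325, 145–430). I'll check their end positions and carry the rake back.

```bash
python3 -m crank '[{"xyz":[2,0.4,0],"twist":[0,0,-0.03],"claw":0.1},{"xyz":[6,1,0],"twist":[0,0,-0.1],"claw":0.1},{"xyz":[10.5,1.7,0],"twist":[0,0,-0.18],"claw":0.1},{"xyz":[15,2.4,0],"twist":[0,0,-0.25],"claw":0.1},{"xyz":[19,3,0],"twist":[0,0,-0.277],"claw":0.1}]'; python3 -c "
from h import *
goto((.4778,-.3237,.14),.247+np.pi/2)
a=-.235;M=np.array([[np.cos(a),-np.sin(a)],[np.sin(a),np.cos(a)]])
print(((crop([(178,428),(215,420),(275,400),(260,147),(322,160)],(205,165),7.5,.021)-[.5481,.0447])@M*1000).round(1))"
```

```text
time: 14.45
ee_pos: [0.4948, -0.2246, 0.1415]
orientation: [-0.001, 0.788, -0.616, 0.002]
contact_force: [0.8, 0.5, -1.1]
gripper_width: 0.0229
t 14.45 p [ 0.4948 -0.2246  0.1415] jaw heading -1.328 tilt [ 0.0045 -0.0022]
twist [-0.0038 -0.0032 -0.0042]
shift cm [9.212 4.029 0.161] F [ 0.79  0.53 -1.13] w 0.022883636223247943 q6 0.8027921884556638
[[-67.9 142.5]
 [-60.5 126.4]
 [-45.4 100.9]
 [ 70.2 134.1]
 [ 70.4 104. ]]
```

Stick centres lie at about x -8 to +12 mm, well inside the limit. I'll go on to the stand.

```bash
python3 -m crank '[{"xyz":[3.5,1.5,0],"twist":[0,0,0],"claw":0.1},{"xyz":[7,3,1],"twist":[0,0,0],"claw":0.1},{"xyz":[9.2,4,3],"twist":[0,0,0],"claw":0.1},{"xyz":[9.2,4,6],"twist":[0,0,0],"claw":0.1},{"xyz":[9.2,4,7.5],"twist":[0,0,0],"claw":0.1}]'; python3 -m crank '[{"xyz":[0,0,0],"twist":[0,0,0],"claw":0.1},{"xyz":[0,0,0],"twist":[0,0,0],"claw":0.1}]'; python3 -c "
from h import *
goto((.4778,-.3237,.049),.247+np.pi/2)"
```

```text
time: 14.95
ee_pos: [0.4773, -0.3216, 0.0637]
orientation: [-0.001, 0.787, -0.617, 0.0]
contact_force: [0.4, 0.4, -1.6]
gripper_width: 0.0231
time: 15.15
ee_pos: [0.4792, -0.3215, 0.0667]
orientation: [-0.0, 0.787, -0.616, 0.002]
contact_force: [-1.0, -0.0, -1.1]
gripper_width: 0.0228
t 15.15 p [ 0.4792 -0.3215  0.0667] jaw heading -1.3283 tilt [ 0.0038 -0.0021]
twist [-0.0032 -0.003  -0.0045]
shift cm [0.174 0.193 1.769] F [-1.02 -0.05 -1.1 ] w 0.02281417865458399 q6 0.6435762852724718
```

```bash
python3 -m crank '[{"xyz":[0.15,0.2,0.7],"twist":[0,0,0],"claw":0.1},{"xyz":[0.15,0.2,1.3],"twist":[0,0,0],"claw":0.1},{"xyz":[0.15,0.2,1.6],"twist":[0,0,0],"claw":0.1},{"xyz":[0.15,0.2,1.7],"twist":[0,0,0],"claw":0.1},{"xyz":[0.15,0.2,1.7],"twist":[0,0,0],"claw":0.1}]'
```

```text
time: 15.65
ee_pos: [0.4773, -0.3238, 0.0492]
orientation: [-0.0, 0.787, -0.617, 0.002]
contact_force: [-0.0, 0.7, -1.9]
gripper_width: 0.0229
```

```bash
python3 -m crank '[{"xyz":[0,0,0.1],"twist":[0,0,0],"claw":0.1},{"xyz":[0,0,0.1],"twist":[0,0,0],"claw":0.1}]'
```

```text
time: 15.85
ee_pos: [0.4774, -0.324, 0.0484]
orientation: [-0.0, 0.787, -0.617, 0.002]
contact_force: [0.3, -0.5, -1.9]
gripper_width: 0.0229
```

```bash
python3 -m crank '[{"xyz":[0,0,0.05],"twist":[0,0,0],"claw":0.1},{"xyz":[0,0,0.05],"twist":[0,0,0],"claw":0.1}]'
```

```text
time: 16.05
ee_pos: [0.4775, -0.324, 0.0479]
orientation: [-0.0, 0.787, -0.617, 0.002]
contact_force: [-0.9, -0.3, -2.5]
gripper_width: 0.0232
```

```bash
python3 -m crank '[{"xyz":[0,0,0.05],"twist":[0,0,0],"claw":0.1},{"xyz":[0,0,0.05],"twist":[0,0,0],"claw":0.1}]'
```

```text
time: 16.25
ee_pos: [0.4774, -0.3241, 0.0478]
orientation: [-0.0, 0.787, -0.617, 0.002]
contact_force: [-1.3, 1.3, 2.6]
gripper_width: 0.0231
```

Contact with the stand felt at the same height as at pick-up. I'll release, rise and look.

```bash
python3 -m crank '[{"xyz":[0,0,0],"twist":[0,0,0],"claw":0.4},{"xyz":[0,0,0],"twist":[0,0,0],"claw":0.7},{"xyz":[0,0,0],"twist":[0,0,0],"claw":1},{"xyz":[0,0,0],"twist":[0,0,0],"claw":1},{"xyz":[0,0,0],"twist":[0,0,0],"claw":1}]' && python3 -m crank '[{"xyz":[0,0,-1],"twist":[0,0,0],"claw":1},{"xyz":[0,0,-3],"twist":[0,0,0],"claw":1},{"xyz":[0,0,-6],"twist":[0,0,0],"claw":1},{"xyz":[0,0,-10],"twist":[0,0,0],"claw":1},{"xyz":[0,0,-14],"twist":[0,0,0],"claw":1}]' && python3 -m crank '[{"xyz":[4,4,0],"twist":[0,0,0],"claw":1},{"xyz":[8,8,0],"twist":[0,0,0],"claw":1},{"xyz":[10,11,0],"twist":[0,0,0],"claw":1},{"xyz":[12,14,0],"twist":[0,0,0],"claw":1},{"xyz":[12,14,0],"twist":[0,0,0],"claw":1}]'; python3 -c "
from h import *
b=bot.snapshot('top')['frame'];a=bot.snapshot('side')['frame']
cv2.imwrite('pics/end.png',np.hstack([cv2.resize(b[160:270,205:435],(480,230),interpolation=cv2.INTER_CUBIC),cv2.resize(a[290:375,260:350],(244,230),interpolation=cv2.INTER_CUBIC)]))
cv2.imwrite('pics/end2.png',cv2.resize(b[200:260,350:430],None,fx=7,fy=7,interpolation=cv2.INTER_CUBIC))"
```

```text
time: 16.75
ee_pos: [0.4774, -0.324, 0.0473]
orientation: [-0.0, 0.787, -0.617, 0.002]
contact_force: [-0.0, 0.1, 0.5]
gripper_width: 0.0853
time: 17.25
ee_pos: [0.4765, -0.3234, 0.189]
orientation: [-0.0, 0.787, -0.617, 0.002]
contact_force: [1.1, -0.4, 0.0]
gripper_width: 0.0855
time: 17.75
ee_pos: [0.3669, -0.4767, 0.1882]
orientation: [0.0, 0.786, -0.619, 0.003]
contact_force: [1.1, 0.0, -0.1]
gripper_width: 0.0855
```

View pics/end.png

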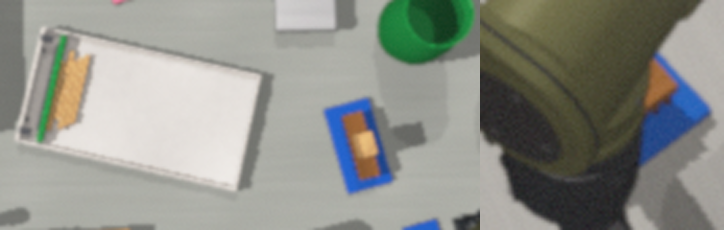

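The rake stands upright near the middle of the blue stand, at crop (360,145). The sticks are in rows by the rail at (70,90), the jug hasn't moved, and the arm is clear. I'll hand in.

```bash
python3 -c "
from cell import bot
s=bot.sense();print(s['time'],s['contact_force']);print(bot.sign_off())"
```

```text
17.85 [-0.35523385  0.32957039  0.31817079]
the job is handed in; nothing more can be done
None
```

I combed all five sticks into rows against the green rail with the rake, stood the rake back on the larger blue stand, and handed in at 17.9 s. The hand-in gives no verdict.

- **Press:** the wrist read about 6.1 to 6.9 N, and I held that for roughly 0.8 s. That is the wrist's reading, not a direct measure of the force on the rail.
- **Sticks:** the pictures after the press show them parallel and packed against the pad. Their centres measure about x = -8 to +12 mm from the tray's middle line, but I judged parallel and flat by eye, not with numbers.
- **Rake:** the top view shows it upright. I released it about 1 mm from the stand's measured middle, where contact came at the same height as at pick-up. The arm hid most of the rake in the last side view, so only the top view confirms it is upright.
- **Other things:** the jug looks unmoved. The gripper stayed clear of the bystanders, but I did not re-measure them. The wrist force read near zero at hand-in.

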